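# Draw the rubber roller out of its housing

## Robot

A 6-joint arm with a two-finger parallel gripper is mounted at the origin on a cart in front of the work surface, level with it; the furniture and walls round the work are solid. World frame = base frame: x ahead of the robot, y to its left, z up, the work surface at z = 0. Lengths are in m, angles in rad, forces in N, time in s.
With the tool pointing down it reaches from about 0.3 to 0.775 m from the base axis. Payload 14.6 kg.
Tool frame: the origin (TCP) lies between the finger pads; the fingertips stand ctrl.tip_extent ahead of it and the grasp point (between the pads) lies 3 mm ahead of it (ctrl.tip_extent is the distance from the TCP to the fingertips, in m); z points along the fingers, y is the line along which they close (so a half turn about z gives the same grasp; the last joint's range is limited). The gripper opens to 94 mm and grips with 3 to 60 N. Pads are 16 mm wide; open, the fingers measure 119 mm over their backs; the gripper's body (75 mm by 177 mm) begins 78 mm behind the grasp point.
Start: joints at [1.268, 0.3, 1.521, -0, 1.321, -0.067], TCP at [0.128, 0.535, 0.227] pointing down, gripper open.
Joint ranges: [-3.03, 3.03], [-0.79, 2.21], [0.23, 2.52], [-1.04, 4.18], [0, 3.07], [-2.55, 2.55]. Speed limits (rad/s): [2.22, 2.22, 2.57, 3.14, 3.14, 3.14].

## Interface

Orientations are given as [roll, pitch, yaw] about the fixed x, y, z axes, in that order (R = Rz(yaw) Ry(pitch) Rx(roll)).
In Python, from station import ctrl, eyes gives the robot as it stands. The module is installed in compiled form; this text tells all that it offers.
- The arm moves only by the tool creep_tool, called after ">>>" in YAML: its name, and indented under it one key for each argument. Schema: {"type":"object","properties":{"increments":{"type":"array","items":{"type":"number"},"minItems":6,"maxItems":60},"finger_gap":{"type":"number"},"clamp_n":{"type":"number"},"only":{"type":"string"},"quiet":{"type":"boolean"},"lines":{"type":"string"}},"required":["increments"],"additionalProperties":false}. increments is one flat list of numbers that holds 1 to 10 rows one after another, with no inner brackets; each row has 6 numbers: dx, dy, dz in m, then a rotation vector rx, ry, rz in rad; each row shifts and turns the commanded pose from where the row before left it, along the tool's axes as they then stand; what a row does not reach is not made up. A row lasts 1/10 s, in which the tool goes at most 0.05 m and 0.15 rad, less where a joint would pass 70% of its speed; a pose out of reach is approached as far as the arm can. finger_gap is the finger opening in m, set as the call begins (left out keeps the last). The fingers move at their own pace and stop on an object; clamp_n is the grip in N (left out, the last holds). Time passes only in rows, so rows that do not move let the fingers close. The tool returns the time, the measured TCP pose, the force, the opening and the grip force at its end. only (a regular expression) keeps the lines of the reply that match it, lines (a string "A,B") keeps lines A to B, and quiet returns only ok. Input that does not fit is refused with a message, and nothing moves.
- ctrl.get_obs(): the state, without advancing time (a new reading comes with each control period).
- eyes.camera(name): name is "side" or "top" or "wrist"; returns a dict with "pixels" (480x640x3 uint8, blue, green, red), "fx", "fy", "cx", "cy" (pixels), "extrinsics" (4x4, takes a point from camera to world coordinates). Camera axes: x right, y up, looking along -z (the intrinsics and any distortion apply to the point x, -y, -z); pixel columns grow to the right and rows downward; lengths in m; the calibration is good to about 2 mm. The wrist camera is an equidistant fisheye: a pixel r from the principal point sees the ray r / f radians off the axis. A picture is of the moment at which its call begins. There is no depth.
- ctrl.hand_in(): hands the job in; it is judged then, once.
The state is a dict: "time_s": time; "qpos": joint angles; "joint_vel": joint speeds; "tau": joint torques, N m; "ee_pos": TCP position; "eef_rot": TCP orientation; "force": force on the tool from outside, world axes, zero at the start; "moment": the same for the moment, N m; "grip_width": finger opening in m; "grip_force": force on a finger pad.
Only numpy, scipy, OpenCV 4.12 (cv2) and the standard library are available. Lean on these libraries where they do the work, as an engineer would, in place of code of your own. Each camera call takes 0.05 s, during which the arm holds its last target. There are 200 camera calls.

## Task

The orange rubber roller has to come out of the green motor housing to be looked over. Push the recessed red catch button in the housing's front fully in with the tip of the yellow screwdriver so that the sprung hatch flies open, then lay the screwdriver back down on the bench. The roller is longer than the opening, one end being tucked under the fixed deck: take it out by tilting its free end up through the opening and drawing it out, and finish while still holding it in the gripper, level and well clear above the housing; leave the other things on the bench alone.

Things in the scene. Friction and masses are not known exactly. Their poses are not given: they have to be found in the camera images.
- housing: green sheet-steel box fixed on the bench, 150 deep (x), 268 wide (y), deck top at z 94; origin: centre of its underside, x axis to its back, y to its left as the robot sees it. A grey motor stands 80 out of its right (-y) end, up to 93 high. Inside: x -71 to 71, y -130 to 130, floor at z 10. The deck, 3 thick, is fixed from y -134 to -42; the hatch covers the opening left of that
- mouth (a point): centre of the opening in the deck, at the deck's top: (1, 40.5, 94) mm in the housing's frame. The opening is 122 in x (-60 to 62) and 165 in y (-42 to 123 in the housing's frame)
- recess (a point): centre of the rim of the black collar round the button, on the housing's front, at (-84, 40.5, 60) mm in the housing's frame; the bore is 21 across, its axis along the housing's x
- button_face (a point): centre of the red button's face (17 across), 10 behind the collar's rim when not pressed; moves with the button
- catch (a joint): how far the button is pushed in (towards the housing's +x), m: 0 out, 0.008 at its stop; a spring resists with 1.5 N rising to 5.5 N. The hatch is let go at about 0.004 to 0.005 and the button returns when released
- hatch (a joint): angle of the hatch, rad: 0 shut (held by the catch), 3.1 fully open, lying out level behind the housing at deck height (135 long, 172 wide, hinged along the opening's far side). A spring throws it open by itself in about 1.5 s and keeps it there
- roller: roller, 210 long along its own y: orange rubber body 28 thick and 150 long, with a steel journal 12 thick and 30 long at each end; about 0.28 kg. Origin at its middle, on the axis. At the start it lies in the saddles along the housing's y, its middle about 12 to the right of the housing's middle, axis at z 60, +y end under the opening, -y end tucked under the fixed deck
- roller_open (a point): end of the roller's journal at +y (the free end, under the opening)
- roller_tucked (a point): end of the roller's journal at -y (starts under the fixed deck)
- driver: yellow screwdriver lying on the bench, 165 long along its own y: handle 26 thick from y -3 to 82, steel blade 6 thick from y -3 to the tip at y -82. Origin: centre of its underside; the axis is 13 above it
- driver_tip (a point): the screwdriver's tip
- driver_handle (a point): point on the screwdriver's axis where the handle is well gripped, 100 from the tip
- pliers: red pliers, 167 long, lying, bystander
- marker: dark blue marker pen, 112 long, lying, bystander
- file_tin: flat grey tin, 132x72x22, bystander
- saddle (a point): centre of the slot of the right one of two steel U-fork saddles, 4 thick, in which the roller's journals lie: (0, -111, 60) mm in the housing's frame; the other is at (0, 87, 60). Slots 15 wide, open at the top; the prongs end at z 64
- offcut: dark wooden offcut, 95x60x19, bystander

How it is judged:
On the way, in this order (a step that is already met when the one before it is completed fails the run):
1. the button is pushed in with the screwdriver's tip (value of joint catch above 0.0035 m and distance between driver_tip and button_face below 0.012 m).
2. the hatch stands open (value of joint hatch above 2.6 rad), for 0.1 s.
3. the roller comes up through the opening tilted, its free end above the deck while its other end is still below (z of roller_open in the frame of housing above 0.11 m and z of roller_tucked in the frame of housing below 0.085 m).
At the end, for the whole second after the job is handed in: the roller is held still between the fingers, level within about 15 degrees, both of its ends at least 30 mm above the housing's deck and touching no part of it; the hatch is open; the screwdriver lies at rest on the bench (z of each of roller_open, roller_tucked in the frame of housing above 0.124 m and angle between roller's own y axis and vertical between 1.3 and 1.84 rad and contact force between roller and the fingers above 2 N and contact force between roller and housing below 0.1 N and linear speed of roller below 0.05 m/s and value of joint hatch above 2.6 rad and height (world z) of driver below 0.03 m and height (world z) of driver_tip below 0.04 m and linear speed of driver below 0.03 m/s); the arm keeps its last pose, push and grip.
It fails at once if a bystander (pliers, marker, tin, offcut) is pushed more than 50 mm (distance of any of pliers, marker, file_tin, offcut from where it was at the start of the episode above 0.05 m).
It also fails if it takes over 58 s, if anything falls off the work surface, if the arm or the gripper's body presses on something with over 40 N, if the wrist force passes 120 N, or if a joint passes its speed limit or range.

## Working session

There is one attempt and no reset: what is moved stays moved. The work goes in short steps, Python scripts to look and compute and a tool call to move; the robot and the scene stay as the last step left them, time stands still between calls to the robot, and variables do not carry over. Pictures are saved under pics/ and viewed, at most 10 in all, crops included, and the job is handed in when it is done.

```bash
mkdir -p pics; ls; python3 - <<'E'
from station import ctrl, eyes
import cv2, numpy as np, json
print(ctrl.get_obs(), ctrl.tip_extent)
for n in ("side","top","wrist"):
    c=eyes.camera(n); cv2.imwrite(f"pics/{n}0.png",c["pixels"])
    print(n,c["fx"],c["fy"],c["cx"],c["cy"],np.round(c["extrinsics"],4).tolist(), [k for k in c])
E
```

```text
pics
{'time_s': 0.0, 'qpos': array([ 1.26841923e+00,  3.00474178e-01,  1.52160703e+00, -4.48271202e-05,
        1.32071721e+00, -6.66104705e-02]), 'joint_vel': array([ 0.000499  ,  0.00078257, -0.00206581,  0.00015484, -0.00114894,
        0.00176982]), 'tau': array([-1.30446566e-03, -5.31778944e+01, -3.52747750e+01,  7.07415026e-02,
        2.43245781e-02, -9.58158012e-05]), 'ee_pos': array([0.12841711, 0.5345379 , 0.22687366]), 'eef_rot': array([-3.14038667e+00, -3.69343652e-05,  2.90583713e+00]), 'force': array([-0.07114108, -0.26359715, -0.03035379]), 'moment': array([ 0.04120575, -0.02846027,  0.01932403]), 'grip_force': 0.0, 'grip_width': 0.09386105983240657} 0.022
side 600.8538567628882 600.8538567628882 322.91690884850186 241.02964168528018 [[-0.9952, 0.0513, -0.0833, 0.4268], [-0.0957, -0.6866, 0.7207, 1.2176], [-0.0202, 0.7252, 0.6882, 1.0623], [0.0, 0.0, 0.0, 1.0]] ['pixels', 'fx', 'fy', 'cx', 'cy', 'extrinsics']
top 484.56017500272117 484.56017500272117 317.7912984929457 237.6541942217124 [[-0.0149, 0.9942, -0.107, 0.4548], [-0.9999, -0.0149, 0.0014, 0.1815], [-0.0002, 0.107, 0.9943, 1.102], [0.0, 0.0, 0.0, 1.0]] ['pixels', 'fx', 'fy', 'cx', 'cy', 'extrinsics']
wrist 371.64829954431775 371.64829954431775 311.9742925706024 242.49565177074044 [[0.2346, -0.9443, -0.2306, 0.0619], [0.9721, 0.2276, 0.057, 0.55], [-0.0014, -0.2375, 0.9714, 0.385], [0.0, 0.0, 0.0, 1.0]] ['pixels', 'fx', 'fy', 'cx', 'cy', 'extrinsics']
```

View pics/top0.png

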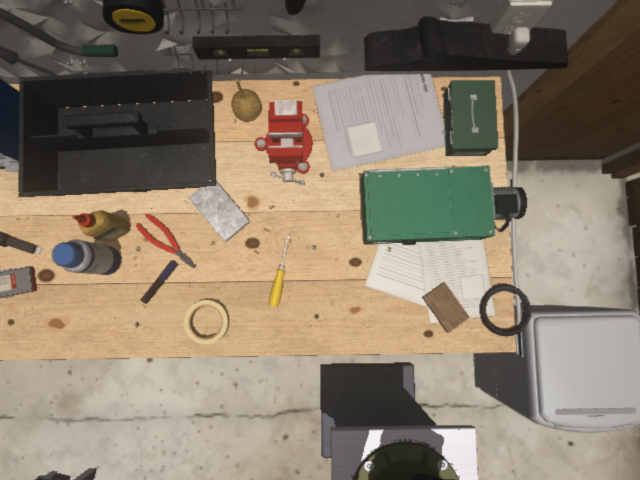

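View pics/side0.png

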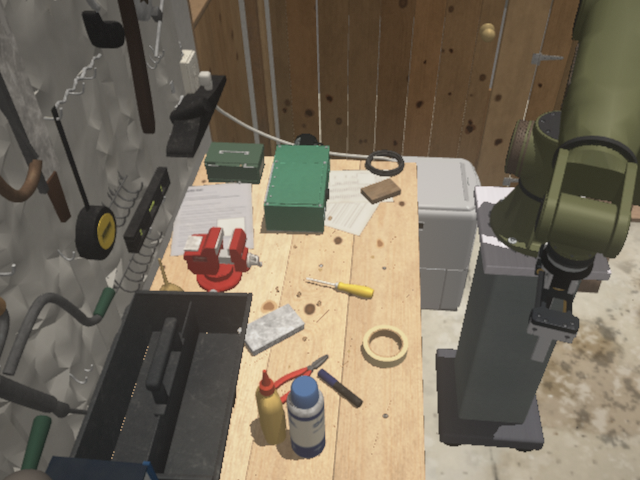

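The top view shows the housing at about (428,205), front face toward the robot (row ~243), and the screwdriver from its tip (289,237) to the handle end (275,305). In the side view the driver runs from (306,282) to (373,293). I'll enlarge both.

```bash
python3 - <<'E'
import cv2, numpy as np
t=cv2.imread("pics/top0.png"); s=cv2.imread("pics/side0.png")
def cr(im,x,y,w,h,k): return cv2.resize(im[y:y+h,x:x+w],None,fx=k,fy=k,interpolation=cv2.INTER_CUBIC)
# top driver: x240-340,y220-320 k=3 ->300x300 ; top housing 350-530 x150-260 k 2.75
a=np.zeros((600,800,3),np.uint8)
a[0:300,0:240]=cr(t,240,220,80,100,3)
a[0:330,240:780]=cr(t,350,150,180,110,3)
a[340:490,0:240]=cr(s,300,260,80,50,3)
a[340:600,240:580]=cr(s,255,130,85,65,4)
a[340:600,584:800]=cr(s,255,190,72,86,3)[:260,:216] if 0 else cv2.resize(s[190:242,255:327][:, :54*1],(216,208*1))[:260].repeat(1,0) if 0 else np.zeros((260,216,3),np.uint8)
a[340:580,584:800]=cr(s,258,186,72,80,3)
cv2.imwrite("pics/crop1.png",a)
E
```

```text
(no output)
```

View pics/crop1.png

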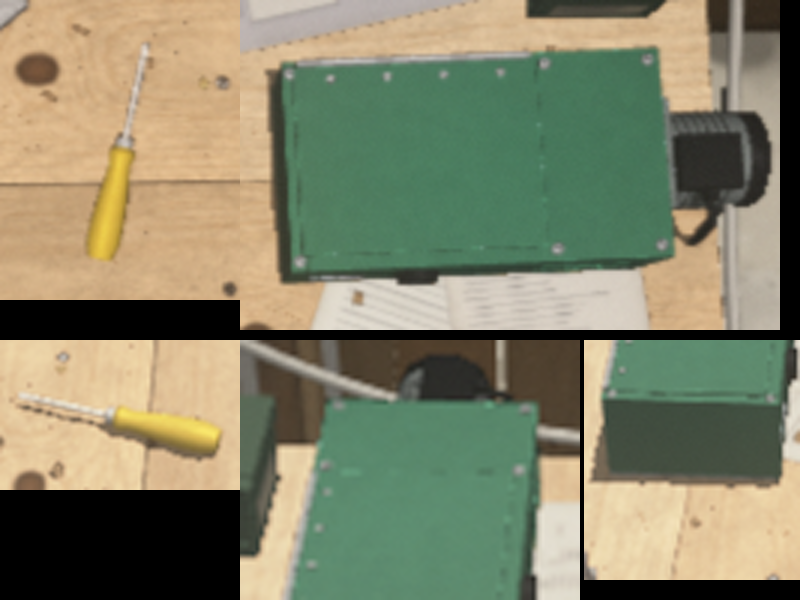

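```bash
cat > h.py <<'E'
from station import ctrl, eyes
import cv2, numpy as np
from scipy.optimize import least_squares
from scipy.spatial.transform import Rotation as Ro
CAM={}
def cam(n):
    if n not in CAM: CAM[n]=eyes.camera(n)
    return CAM[n]
def proj(c,P):
    P=np.atleast_2d(P);E=c["extrinsics"];p=(P-E[:3,3])@E[:3,:3]*[1,-1,-1]
    return np.c_[c["fx"]*p[:,0]/p[:,2]+c["cx"],c["fy"]*p[:,1]/p[:,2]+c["cy"]]
def tri(obs):  # [(cam,(u,v)),...]
    f=lambda X:np.concatenate([proj(c,X)[0]-np.array(uv) for c,uv in obs])
    r=least_squares(f,[.5,.2,.05]); return r.x,np.abs(r.fun).max()
def tool():
    o=ctrl.get_obs(); return o["ee_pos"],Ro.from_euler("xyz",o["eef_rot"]).as_matrix()
E
python3 - <<'E'
from h import *
T,S=cam("top"),cam("side")
for n,a,b in [("tip",(288.7,234.7),(306.3,278.7)),("junc",(281.3,268.3),(337.3,284.3)),("end",(273.7,305.7),(373,293.7)),
 ("BL",(364.3,171.3),(265,205.3)),("BR",(488.7,166),(277.5,145.5)),("FR",(494.7,235.7),(329.5,145.5)),("FL",(367.3,241),(323.3,207.3))]:
    X,e=tri([(T,a),(S,b)]); print(n,np.round(X,4),round(e,2))
obs=[((75,134),(364.3,171.3),(265,205.3)),((75,-134),(488.7,166),(277.5,145.5)),((-75,-134),(494.7,235.7),(329.5,145.5)),((-75,134),(367.3,241),(323.3,207.3))]
def f(p):
    r=[]
    for (x,y),a,b in obs:
        c,s=np.cos(p[2]),np.sin(p[2]);X=[p[0]+(c*x-s*y)/1e3,p[1]+(s*x+c*y)/1e3,p[3]]
        r+=[proj(T,X)[0]-a,proj(S,X)[0]-b]
    return np.concatenate(r)
r=least_squares(f,[.55,-.03,0,.094]);print(r.x,r.fun.round(1))
E
```

```text
tip [0.581  0.2461 0.007 ] 0.29
junc [0.5049 0.263  0.0122] 0.41
end [0.4209 0.281  0.0066] 0.03
BL [0.7039 0.0787 0.0889] 0.45
BR [ 0.7126 -0.1885  0.0858] 0.31
FR [ 0.5627 -0.1916  0.0902] 0.27
FL [0.5553 0.0762 0.0889] 0.05
[ 0.63359428 -0.05642484  0.02861365  0.08812959] [-0.5  0.1 -0.8  0.4  0.3  0.  -0.3 -0.7  0.1 -0.   0.4  0.5  0.4  0.2
  0.3  0. ]
```

```bash
cat >> h.py <<'E'
H=None
def down(yaw): return Ro.from_euler("z",yaw).as_matrix()@np.diag([1,-1,-1.])
def go(P,R=None):
    """tool-axis shift to P (made first), then rotation vector to R"""
    p,R0=tool(); d=R0.T@(np.array(P)-p); print("shift",d.round(4),"|%.3f|"%np.linalg.norm(d),end=" ")
    if R is not None: print("rot",Ro.from_matrix(R0.T@R).as_rotvec().round(4),end=" ")
    print()
E
python3 - <<'E'
from h import *
T,S=cam("top"),cam("side")
obs=[((75,134),(364.3,171.3),(265,205.3)),((75,-134),(488.7,166),(277.5,145.5)),((-75,-134),(494.7,235.7),(329.5,145.5)),((-75,134),(367.3,241),(323.3,207.3))]
def f(p,z=.094):
    r=[]
    for (x,y),a,b in obs:
        c,s=np.cos(p[2]),np.sin(p[2]);X=[p[0]+(c*x-s*y)/1e3,p[1]+(s*x+c*y)/1e3,z]
        r+=[proj(T,X)[0]-a,proj(S,X)[0]-b]
    return np.concatenate(r)
r=least_squares(f,[.55,-.03,0]);print(r.x,r.fun.round(1))
for a,b in [((288.7,234.7),(306.3,278.7)),((281.3,268.3),(337.3,284.3)),((273.7,305.7),(373,293.7))]:
    r=least_squares(lambda q:np.r_[proj(T,[*q,.013])[0]-a,proj(S,[*q,.013])[0]-b],[.5,.2]);print(r.x,r.fun.round(1))
go([.482,.268,.11],down(2.926))
E
```

```text
[ 0.63267087 -0.05385428  0.02865375] [-1.4 -0.1 -0.8 -0.7  0.1 -0.2 -0.3 -1.9 -0.1  0.1  0.6 -0.7 -0.6  0.4
  0.5 -1.1]
[0.58035901 0.24761735] [-0.9 -0.3  0.4 -1.2]
[0.50486737 0.26322418] [-0.1 -0.4  0.4 -0.1]
[0.42103845 0.28254611] [-1.   0.   0.1 -1.3]
shift [-0.4061 -0.1768  0.1174] |0.458| rot [-0.0002 -0.     -0.0202]
```

>>> creep_tool:
  increments: [-0.04, -0.0175, 0.0117, 0, 0, -0.002, -0.04, -0.0175, 0.0117, 0, 0, -0.002, -0.04, -0.0175, 0.0117, 0, 0, -0.002, -0.04, -0.0175, 0.0117, 0, 0, -0.002, -0.04, -0.0175, 0.0117, 0, 0, -0.002, -0.04, -0.0175, 0.0117, 0, 0, -0.002, -0.04, -0.0175, 0.0117, 0, 0, -0.002, -0.04, -0.0175, 0.0117, 0, 0, -0.002, -0.04, -0.0175, 0.0117, 0, 0, -0.002, -0.04, -0.0175, 0.0117, 0, 0, -0.002]
  finger_gap: 0.06
  clamp_n: 30

```text
time_s: 1.35
ee_pos: [0.4802, 0.273, 0.11]
eef_rot: [3.141, 0.0, 2.926]
force: [-0.1, 0.9, 1.3]
grip_width: 0.0599
grip_force: 0.0
```

>>> creep_tool:
  increments: [0, 0, 0, 0, 0, 0, 0, 0, 0, 0, 0, 0]

```text
time_s: 1.55
ee_pos: [0.4791, 0.2738, 0.11]
eef_rot: [-3.141, -0.001, 2.924]
force: [-0.2, 0.2, 0.2]
grip_width: 0.0603
grip_force: 0.0
```

```bash
python3 - <<'E'
from h import *
go([.482,.268,.11],down(2.926))
c=cam("wrist"); p,R=tool()
cv2.imwrite("pics/w1.png",c["pixels"]); 
np.save("w1.npy",c["extrinsics"]); print(p,c["extrinsics"].round(3).tolist())
E
```

```text
shift [-0.0041 -0.005   0.    ] |0.006| rot [-0.0005 -0.0008 -0.0019] 
[0.47860322 0.27447064 0.11043016] [[0.217, -0.948, -0.231, 0.412], [0.976, 0.21, 0.052, 0.288], [-0.001, -0.237, 0.972, 0.268], [0.0, 0.0, 0.0, 1.0]]
```

View pics/w1.png

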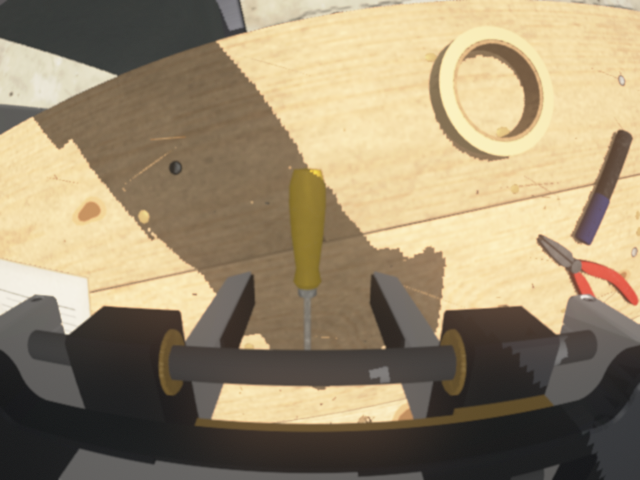

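The wrist view shows the handle from end (308,172) to ferrule (307,290), lying along the approach direction between the fingers. I'll intersect those rays with z=0.013 as a check.

```bash
cat >> h.py <<'E'
def fray(c,u,v):
    x,y=u-c["cx"],v-c["cy"];r=np.hypot(x,y);t=r/c["fx"];s=np.sin(t)/max(r,1e-9)
    E=c["extrinsics"];return E[:3,3],E[:3,:3]@np.array([x*s,-y*s,-np.cos(t)])
def onz(c,u,v,z):
    o,d=fray(c,u,v);return o+d*(z-o[2])/d[2]
E
python3 - <<'E'
from h import *
c=cam("wrist")
for q in [(308,172),(307.5,230),(307,290),(307,340)]: print(onz(c,*q,.013).round(4))
go([.482,.268,.025],down(2.926))
E
```

```text
[0.4236 0.2829 0.013 ]
[0.4632 0.2737 0.013 ]
[0.507  0.2636 0.013 ]
[0.5479 0.2543 0.013 ]
shift [-0.005  -0.006   0.0857] |0.086| rot [0.0002 0.     0.0004]
```

>>> creep_tool:
  increments: [-0.005, -0.005, 0.02, 0, 0, 0, 0, 0, 0.025, 0, 0, 0, 0, 0, 0.025, 0, 0, 0, 0, 0, 0.0155, 0, 0, 0, 0, 0, 0, 0, 0, 0, 0, 0, 0, 0, 0, 0]

```text
time_s: 2.25
ee_pos: [0.4823, 0.2692, 0.0255]
eef_rot: [3.141, 0.0, 2.927]
force: [-0.4, -0.7, 0.4]
grip_width: 0.06
grip_force: 0.0
```

```bash
python3 -c "
from h import *
go([.482,.269,.0245])"
```

```text
shift [ 0.0002 -0.0003  0.001 ] |0.001|
```

>>> creep_tool:
  increments: [0, 0, 0, 0, 0, 0, 0, 0, 0, 0, 0, 0, 0, 0, 0, 0, 0, 0, 0, 0, 0, 0, 0, 0, 0, 0, 0, 0, 0, 0, 0, 0, 0, 0, 0, 0]
  finger_gap: 0
  clamp_n: 40

```text
time_s: 2.85
ee_pos: [0.4828, 0.2684, 0.0251]
eef_rot: [3.141, 0.0, 2.926]
force: [-1.3, -0.1, 1.1]
grip_width: 0.025
grip_force: 40.0
```

>>> creep_tool:
  increments: [0, 0, -0.03, 0, 0, 0, 0, 0, -0.03, 0, 0, 0, 0, 0, -0.02, 0, 0, -0.05, 0, 0, 0, 0, 0, -0.1, 0, 0, 0, 0, 0, -0.095, 0, 0, 0, 0, 0, 0, 0, 0, 0, 0, 0, 0]

```text
time_s: 3.55
ee_pos: [0.4826, 0.2683, 0.1047]
eef_rot: [-3.141, -0.0, -3.115]
force: [-0.9, -0.3, -0.8]
grip_width: 0.025
grip_force: 40.0
```

```bash
python3 - <<'E'
from h import *
T=cam("top")
# collar seen from top at (409,242.3): y at several heights
for z in (.06,.07): print(least_squares(lambda q:proj(T,[*q,z])[0]-[409,242.3],[.5,0]).x)
go([.408,-.016,.105],down(np.pi+.0287))
E
```

```text
[ 0.55387454 -0.01683297]
[ 0.55292387 -0.01492915]
shift [ 8.210e-02 -2.822e-01 -2.000e-04] |0.294| rot [-0.0001 -0.0003 -0.0022]
```

>>> creep_tool:
  increments: [0.012, -0.04, 0, 0, 0, 0, 0.012, -0.04, 0, 0, 0, 0, 0.012, -0.04, 0, 0, 0, 0, 0.012, -0.04, 0, 0, 0, 0, 0.012, -0.04, 0, 0, 0, 0, 0.012, -0.04, 0, 0, 0, 0, 0.01, -0.042, 0, 0, 0, 0, 0, 0, 0.017, 0, 0, -0.002, 0, 0, 0.016, 0, 0, 0, 0, 0, 0, 0, 0, 0]

```text
time_s: 4.6
ee_pos: [0.408, -0.0161, 0.0706]
eef_rot: [3.141, -0.003, -3.113]
force: [-0.9, 0.3, -0.1]
grip_width: 0.0251
grip_force: 40.0
```

>>> creep_tool:
  increments: [0, 0, 0, 0, 0, 0, 0, 0, 0, 0, 0, 0]

```text
time_s: 4.8
ee_pos: [0.4094, -0.0157, 0.0726]
eef_rot: [-3.141, 0.001, -3.11]
force: [0.2, 0.5, -0.7]
grip_width: 0.0251
grip_force: 40.0
```

```bash
python3 - <<'E'
from h import *
go([.408,-.016,.072],down(np.pi+.0287))
T,S=cam("top"),cam("side")
a=np.zeros((600,800,3),np.uint8)
def cr(im,x,y,w,h,k): return cv2.resize(im[y:y+h,x:x+w],None,fx=k,fy=k,interpolation=cv2.INTER_CUBIC)
a[:,:396]=cr(T["pixels"],360,200,99,150,4)
a[:,400:]=cr(S["pixels"],290,140,100,150,4)
cv2.imwrite("pics/p2.png",a)
E
```

```text
shift [ 0.0014 -0.0002  0.0006] |0.002| rot [-0.0001  0.0009  0.0024]
```

View pics/p2.png

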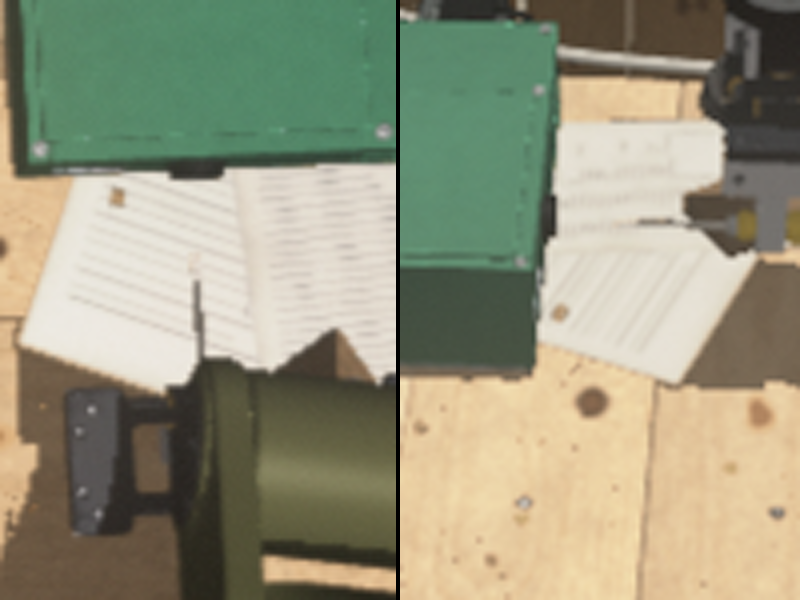

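In the left (top) view the tip is at (196,255) and the collar spans x 172–224, with its front edge at y 176. In the right (side) view the tip is at (638,222) and the collar rim is at about x 553, y 198–232.

```bash
python3 - <<'E'
from h import *
T,S=cam("top"),cam("side")
print("tip",tri([(T,(409,264)),(S,(349.5,195.5))]))
print("blade",tri([(T,(410.6,287)),(S,(349.5+23*.0,195.5))])[1])
# collar diameter ~28: top edge in top view at z c+.013 ; side view sees the +y edge / centre of silhouette
for c in (.054,.06):
    print(c,least_squares(lambda q:proj(T,[*q,c+.013])[0]-[409.4,243.8],[.5,0]).x)
print("rim",tri([(T,(409.4,243.8)),(S,(328.2,193.75))]))
p,R=tool(); print("nominal tip",p+R@[-.1,0,.012])
h=np.array([.6327,-.0539]);y=.0287;r=np.array([[np.cos(y),-np.sin(y)],[np.sin(y),np.cos(y)]]);m=h+r@[-.084,.0405]
print("recess model",m,"pix",proj(T,[*m,.06]),proj(S,[*m,.06]), "tip pix",proj(T,p+R@[-.1,0,.012]),proj(S,p+R@[-.1,0,.012]))
E
```

```text
tip (array([ 0.50248541, -0.01607566,  0.05552212]), np.float64(2.69883943154548))
blade 8.576880083997082
0.054 [ 0.54996444 -0.01624496]
0.06 [ 0.54941285 -0.01509835]
rim (array([ 0.55139403, -0.01830236,  0.05621155]), np.float64(0.24516870544124458))
nominal tip [ 0.5091524  -0.01265314  0.06043879]
recess model [ 0.5475724  -0.01582715] pix [[408.6366398  245.21170466]] [[329.78135892 193.3106187 ]] tip pix [[407.82375593 263.01236483]] [[344.20062302 194.59119136]]
```

>>> creep_tool:
  increments: [-0.015, 0, 0, 0, 0, 0, -0.015, 0, 0, 0, 0, 0, -0.012, 0, 0, 0, 0, 0, 0, 0, 0, 0, 0, 0, 0, 0, 0, 0, 0, 0]

```text
time_s: 5.5
ee_pos: [0.4505, -0.0145, 0.0718]
eef_rot: [3.142, -0.001, -3.11]
force: [-0.1, 0.8, -1.1]
grip_width: 0.0251
grip_force: 40.0
```

>>> creep_tool:
  increments: [-0.004, 0, 0, 0, 0, 0, -0.004, 0, 0, 0, 0, 0, 0, 0, 0, 0, 0, 0]

```text
time_s: 5.8
ee_pos: [0.4591, -0.0144, 0.072]
eef_rot: [-3.142, -0.0, -3.11]
force: [-1.6, -0.1, -0.5]
grip_width: 0.0248
grip_force: 40.0
```

>>> creep_tool:
  increments: [-0.002, 0, 0, 0, 0, 0, -0.002, 0, 0, 0, 0, 0, 0, 0, 0, 0, 0, 0, 0, 0, 0, 0, 0, 0]

```text
time_s: 6.2
ee_pos: [0.4628, -0.0143, 0.0719]
eef_rot: [-3.142, -0.0, -3.11]
force: [-2.4, 0.1, -0.2]
grip_width: 0.0254
grip_force: 40.0
```

>>> creep_tool:
  increments: [-0.002, 0, 0, 0, 0, 0, -0.002, 0, 0, 0, 0, 0, 0, 0, 0, 0, 0, 0, 0, 0, 0, 0, 0, 0]

```text
time_s: 6.6
ee_pos: [0.4668, -0.0141, 0.0718]
eef_rot: [3.142, -0.001, -3.11]
force: [-4.5, -0.4, 0.8]
grip_width: 0.0252
grip_force: 40.0
```

>>> creep_tool:
  increments: [-0.001, 0, 0, 0, 0, 0, -0.001, 0, 0, 0, 0, 0, 0, 0, 0, 0, 0, 0, 0, 0, 0, 0, 0, 0]

```text
time_s: 7.0
ee_pos: [0.4676, -0.0141, 0.0714]
eef_rot: [3.141, -0.004, -3.11]
force: [-12.4, -0.2, 3.5]
grip_width: 0.0252
grip_force: 40.0
```

>>> creep_tool:
  increments: [0.01, 0, 0, 0, 0, 0, 0.025, 0, 0, 0, 0, 0, 0.025, 0, 0, 0, 0, 0, 0, 0, -0.015, 0, 0, 0, 0, 0.045, -0.015, 0, 0, 0, -0.01, 0.045, 0, 0, 0, 0, -0.01, 0.045, 0, 0, 0, 0, -0.01, 0.045, 0, 0, 0, 0, -0.01, 0.045, 0, 0, 0, 0, 0, 0.04, 0, 0, 0, 0]

```text
time_s: 8.0
ee_pos: [0.4414, 0.2527, 0.1022]
eef_rot: [3.141, 0.002, -3.11]
force: [0.1, -1.2, -0.1]
grip_width: 0.0258
grip_force: 40.0
```

>>> creep_tool:
  increments: [0, 0, 0, 0, 0, 0, 0, 0, 0, 0, 0, 0]

```text
time_s: 8.2
ee_pos: [0.4406, 0.2506, 0.1018]
eef_rot: [3.141, 0.0, -3.109]
force: [-0.1, -0.5, -0.6]
grip_width: 0.0251
grip_force: 40.0
```

```bash
python3 - <<'E'
from h import *
T,S=cam("top"),cam("side")
a=np.zeros((600,800,3),np.uint8)
def cr(im,x,y,w,h,k): return cv2.resize(im[y:y+h,x:x+w],None,fx=k,fy=k,interpolation=cv2.INTER_CUBIC)
a[:,:480]=cr(T["pixels"],340,80,160,200,3)
a[:450,485:785]=cr(S["pixels"],250,110,150,225,2)
cv2.imwrite("pics/p3.png",a); go([.47,.255,.026],down(np.pi+.0287))
E
```

```text
shift [-0.0293  0.0047  0.076 ] |0.082| rot [0.     0.0003 0.0019]
```

View pics/p3.png

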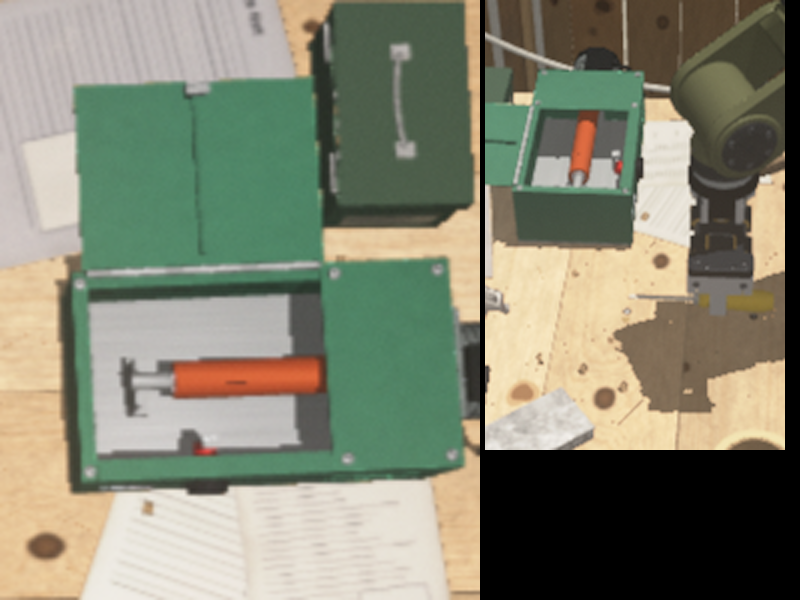

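The hatch is open behind the housing. The roller shows orange in the left (top) view: free journal end (133,381), body start (173,380), entering under the deck at (326,375). In the side view the journal end is at (578,184).

Next I lay the driver down.

>>> creep_tool:
  increments: [-0.015, 0, 0.02, 0, 0, 0, -0.015, 0, 0.025, 0, 0, 0, 0, 0, 0.02, 0, 0, 0, 0, 0, 0.007, 0, 0, 0, 0, 0, 0.003, 0, 0, 0, 0, 0, 0, 0, 0, 0, 0, 0, 0, 0, 0, 0]

```text
time_s: 9.0
ee_pos: [0.4711, 0.2512, 0.028]
eef_rot: [3.141, 0.001, -3.11]
force: [0.8, -0.1, -0.8]
grip_width: 0.0254
grip_force: 40.0
```

```bash
python3 - <<'E'
from h import *
T,S=cam("top"),cam("side")
j,je=tri([(T,(384.3,207)),(S,(296.5,202))]); b,be=tri([(T,(397.7,206.5)),(S,(297.5,197.5))]); print(j,je,b,be)
for z in (.06,): 
  for q in [(384.3,207),(397.7,206.5),(448.7,205)]: print(least_squares(lambda k:proj(T,[*k,z])[0]-q,[.6,0]).x)
h=np.array([.6327,-.0539]);y=.0287;r=np.array([[np.cos(y),-np.sin(y)],[np.sin(y),np.cos(y)]])
for v in ([0,.093],[0,.063],[0,-.042],[0,.005]): print(v,h+r@v, proj(T,[*(h+r@v),.06]),proj(S,[*(h+r@v),.06]))
E
```

```text
[0.63004502 0.03534499 0.06788934] 0.2666957412085935 [0.63220742 0.00462638 0.05769761] 0.3945747368878756
[0.63187832 0.03423831]
[0.63254443 0.00502702]
[ 0.63419193 -0.10616849]
[0, 0.093] [0.63003127 0.0390617 ] [[382.11033475 207.87037987]] [[296.20980722 205.22452702]]
[0, 0.063] [0.63089215 0.00907406] [[395.86672029 207.27659873]] [[297.34390168 197.85922663]]
[0, -0.042] [ 0.63390523 -0.0958827 ] [[443.98640231 205.19955898]] [[301.07900962 173.60181859]]
[0, 0.005] [ 0.63255652 -0.04890206] [[422.45243481 206.12905196]] [[299.4503787  184.17885289]]
```

>>> creep_tool:
  increments: [0, 0, 0.0015, 0, 0, 0, 0, 0, 0.001, 0, 0, 0, 0, 0, 0, 0, 0, 0, 0, 0, 0, 0, 0, 0]

```text
time_s: 9.5
ee_pos: [0.4708, 0.2513, 0.0251]
eef_rot: [3.141, 0.0, -3.11]
force: [-2.4, -0.8, 7.4]
grip_width: 0.0251
grip_force: 40.0
```

>>> creep_tool:
  increments: [0, 0, 0, 0, 0, 0, 0, 0, 0, 0, 0, 0, 0, 0, 0, 0, 0, 0]
  finger_gap: 0.06

```text
time_s: 9.8
ee_pos: [0.4706, 0.2511, 0.0244]
eef_rot: [-3.142, -0.0, -3.11]
force: [0.3, -0.6, -0.4]
grip_width: 0.0459
grip_force: 0.0
```

>>> creep_tool:
  increments: [0, 0, -0.02, 0, 0, 0, 0, 0, -0.04, 0, 0, 0, 0, 0, -0.045, 0, 0, 0, 0, 0, -0.045, 0, 0, 0, 0, 0, -0.035, 0, 0, 0, 0, 0, 0, 0, 0, 0]

```text
time_s: 10.4
ee_pos: [0.4721, 0.2518, 0.2143]
eef_rot: [3.139, 0.007, -3.11]
force: [0.4, 0.7, -0.4]
grip_width: 0.0598
grip_force: 0.0
```

```bash
python3 - <<'E'
from h import *
go([.633,-.049,.21],down(np.pi/2+.0287))
E
```

```text
shift [-0.1514 -0.3057  0.0045] |0.341| rot [0.008  0.0034 1.5734]
```

>>> creep_tool:
  increments: [-0.019, -0.038, 0, 0, 0, 0, -0.019, -0.038, 0, 0, 0, 0, -0.019, -0.038, 0, 0, 0, 0, -0.019, -0.038, 0, 0, 0, 0, -0.019, -0.038, 0, 0, 0, 0, -0.019, -0.038, 0, 0, 0, 0, -0.019, -0.038, 0, 0, 0, 0, -0.019, -0.04, 0, 0, 0, 0]

```text
time_s: 11.2
ee_pos: [0.6326, -0.0515, 0.2084]
eef_rot: [3.141, -0.001, -3.11]
force: [-0.1, 1.3, 0.8]
grip_width: 0.0595
grip_force: 0.0
```

>>> creep_tool:
  increments: [0, 0, 0, 0, 0, 0.15, 0, 0, 0, 0, 0, 0.15, 0, 0, 0, 0, 0, 0.15, 0, 0, 0, 0, 0, 0.15, 0, 0, 0, 0, 0, 0.15, 0, 0, 0, 0, 0, 0.15, 0, 0, 0, 0, 0, 0.15, 0, 0, 0, 0, 0, 0.15, 0, 0, 0, 0, 0, 0.15, 0, 0, 0, 0, 0, 0.15]

```text
time_s: 12.2
ee_pos: [0.6319, -0.05, 0.2082]
eef_rot: [-3.14, -0.0, 1.667]
force: [0.5, -0.2, -0.1]
grip_width: 0.0599
grip_force: 0.0
```

>>> creep_tool:
  increments: [0, 0, 0, 0, 0, 0.07, 0, 0, 0, 0, 0, 0, 0, 0, 0, 0, 0, 0]

```text
time_s: 12.5
ee_pos: [0.632, -0.0499, 0.2087]
eef_rot: [-3.141, -0.0, 1.605]
force: [-0.7, 0.5, 0.1]
grip_width: 0.0597
grip_force: 0.0
```

```bash
python3 - <<'E'
from h import *
go([.633,-.049,.21],down(np.pi/2+.0287))
c=cam("wrist");cv2.imwrite("pics/w2.png",c["pixels"]); print(ctrl.get_obs()["qpos"].round(2))
E
```

```text
shift [ 0.0009  0.001  -0.0013] |0.002| rot [-0.0009 -0.0001  0.0058] 
[-0.14  0.5   1.28 -0.    1.36 -0.17]
```

View pics/w2.png

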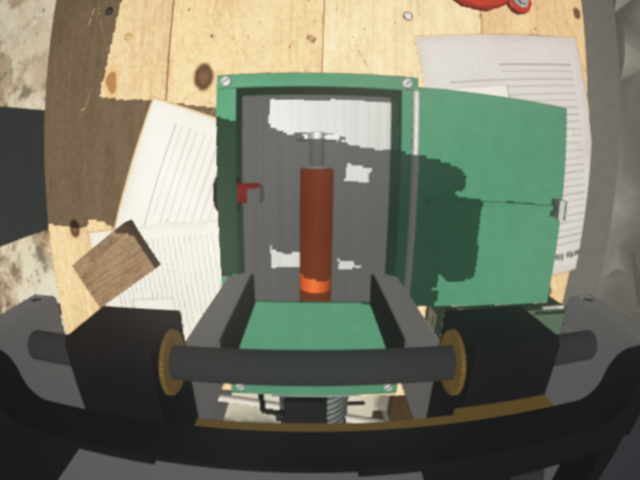

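The wrist view shows the free journal end at (317,133), the body start at (317,168) and the fixed deck's edge at row 302. The roller lies centred between the fingers.

```bash
python3 - <<'E'
from h import *
c=cam("wrist")
for n,q,z in [("jend",(317,133),.06),("body",(317,168),.074),("mid",(316,285),.07),("deckedge",(314,302),.094),("openL",(240,95),.094),("openR",(400,92),.094)]: print(n,onz(c,*q,z).round(4))
go([.6325,-.049,.066],down(np.pi/2+.0287))
E
```

```text
jend [0.6332 0.0347 0.06  ]
body [0.634  0.0063 0.074 ]
mid [ 0.6368 -0.0919  0.07  ]
deckedge [ 0.6351 -0.0976  0.094 ]
openL [0.5755 0.0605 0.094 ]
openR [0.693  0.0674 0.094 ]
shift [0.0009 0.0005 0.1431] |0.143| rot [-0.0005 -0.0001  0.0052]
```

>>> creep_tool:
  increments: [0.001, 0.0015, 0.03, 0, 0, 0.005, 0, 0, 0.04, 0, 0, 0, 0, 0, 0.04, 0, 0, 0, 0, 0, 0.025, 0, 0, 0, 0, 0, 0.0105, 0, 0, 0, 0, 0, 0, 0, 0, 0, 0, 0, 0, 0, 0, 0]

```text
time_s: 13.3
ee_pos: [0.6343, -0.049, 0.0654]
eef_rot: [3.14, 0.0, 1.598]
force: [1.0, 0.7, 0.2]
grip_width: 0.06
grip_force: 0.0
```

>>> creep_tool:
  increments: [0, 0, 0, 0, 0, 0, 0, 0, 0, 0, 0, 0, 0, 0, 0, 0, 0, 0, 0, 0, 0, 0, 0, 0, 0, 0, 0, 0, 0, 0]
  finger_gap: 0
  clamp_n: 45

```text
time_s: 13.8
ee_pos: [0.6338, -0.0489, 0.0643]
eef_rot: [3.141, 0.0, 1.598]
force: [-0.2, -0.9, 1.7]
grip_width: 0.0274
grip_force: 45.0
```

>>> creep_tool:
  increments: [0, 0, -0.0042, 0, 0.0305, 0, 0, 0, -0.0042, 0, 0.0305, 0, 0, 0, -0.0042, 0, 0.0305, 0, 0, 0, -0.0042, 0, 0.0305, 0, 0, 0, 0, 0, 0, 0, 0, 0, 0, 0, 0, 0]

```text
time_s: 14.4
ee_pos: [0.6333, -0.0497, 0.0802]
eef_rot: [-3.141, -0.121, 1.598]
force: [1.1, 0.8, -3.2]
grip_width: 0.0271
grip_force: 45.0
```

>>> creep_tool:
  increments: [0.0068, 0, -0.0008, 0, 0.0175, 0, 0.0068, 0, -0.0008, 0, 0.0175, 0, 0.0068, 0, -0.0008, 0, 0.0175, 0, 0.0068, 0, -0.0008, 0, 0.0175, 0, 0.0068, 0, -0.0008, 0, 0.0175, 0, 0, 0, 0, 0, 0, 0, 0, 0, 0, 0, 0, 0]

```text
time_s: 15.1
ee_pos: [0.6327, -0.0168, 0.09]
eef_rot: [3.142, -0.209, 1.598]
force: [0.1, 0.3, -4.6]
grip_width: 0.0273
grip_force: 45.0
```

>>> creep_tool:
  increments: [0.0034, 0, -0.0026, 0, 0.035, 0, 0.0034, 0, -0.0026, 0, 0.035, 0, 0.0034, 0, -0.0026, 0, 0.035, 0, 0.0034, 0, -0.0026, 0, 0.035, 0, 0, 0, 0, 0, 0, 0, 0, 0, 0, 0, 0, 0]

```text
time_s: 15.7
ee_pos: [0.6324, -0.0067, 0.1033]
eef_rot: [-3.141, -0.348, 1.597]
force: [0.5, 0.2, -4.1]
grip_width: 0.0274
grip_force: 45.0
```

```bash
python3 - <<'E'
from h import *
T,S=cam("top"),cam("side")
a=np.zeros((600,800,3),np.uint8)
def cr(im,x,y,w,h,k): return cv2.resize(im[y:y+h,x:x+w],None,fx=k,fy=k,interpolation=cv2.INTER_CUBIC)
a[:450,:400]=cr(T["pixels"],340,130,160,180,2.5)
a[:600,400:800]=cr(S["pixels"],240,90,133,200,3)[:,:399].shape and cv2.resize(S["pixels"][90:290,240:373],(400,600))
cv2.imwrite("pics/p4.png",a)
E
```

```text
(no output)
```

View pics/p4.png

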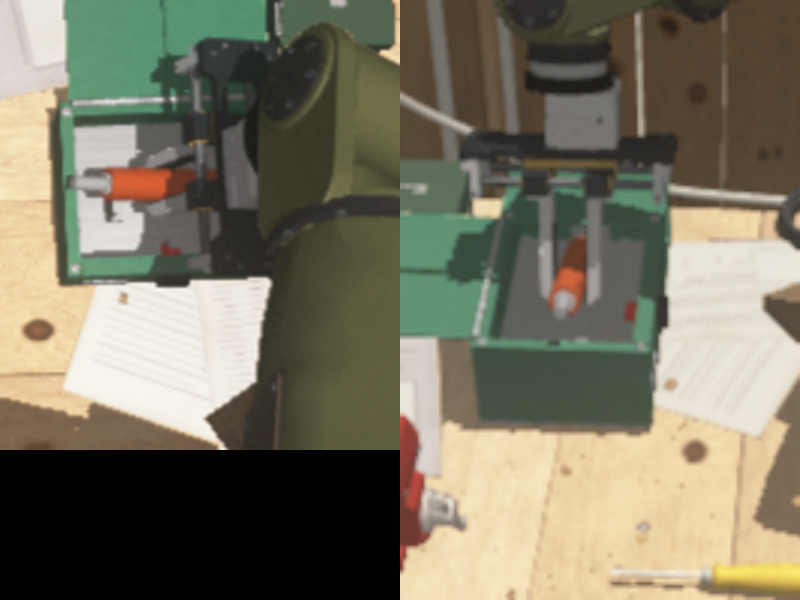

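The top view shows the free journal end at (68,182), out over the housing's left edge. The side view shows it at (563,303), tilted up between the fingers. The screwdriver lies on the bench. I'll check the end's height.

```bash
python3 - <<'E'
from h import *
T,S=cam("top"),cam("side")
j,e=tri([(T,(367.2,202.8)),(S,(294.2,191))]); p,R=tool(); g=p+R@[0,0,.004]
print(j,e,"nominal open",g+R@[.084,0,0],"tucked",g-R@[.126,0,0])
E
```

```text
[0.62666838 0.07968394 0.13998851] 0.4061721308129336 nominal open [0.63022728 0.0740314  0.12839526] tucked [ 0.63558782 -0.1232397   0.05659431]
```

>>> creep_tool:
  increments: [0.01, 0, 0, 0, 0, 0, 0.012, 0, 0, 0, 0, 0, 0.012, 0, 0, 0, 0, 0, 0.012, 0, 0, 0, 0, 0, 0.01, 0, 0, 0, 0, 0, 0, 0, 0, 0, 0, 0, 0, 0, 0, 0, 0, 0]

```text
time_s: 16.6
ee_pos: [0.631, 0.0464, 0.1227]
eef_rot: [3.142, -0.349, 1.598]
force: [0.0, 0.2, -4.4]
grip_width: 0.0266
grip_force: 45.0
```

>>> creep_tool:
  increments: [0.005, 0, -0.013, 0, 0, 0, 0.007, 0, -0.02, 0, 0, 0, 0.007, 0, -0.02, 0, 0, 0, 0.007, 0, -0.02, 0, 0, 0, 0.005, 0, -0.013, 0, 0, 0, 0, 0, 0, 0, 0, 0, 0, 0, 0, 0, 0, 0]

```text
time_s: 17.3
ee_pos: [0.6309, 0.0458, 0.2136]
eef_rot: [-3.141, -0.349, 1.597]
force: [0.8, -0.2, -3.8]
grip_width: 0.0269
grip_force: 45.0
```

```bash
python3 - <<'E'
from h import *
T,S=cam("top"),cam("side")
a=np.zeros((600,800,3),np.uint8)
a[:450,:400]=cv2.resize(T["pixels"][130:310,310:470],(400,450))
a[:600,400:800]=cv2.resize(S["pixels"][90:290,240:373],(400,600))
cv2.imwrite("pics/p5.png",a)
E
```

```text
(no output)
```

View pics/p5.png

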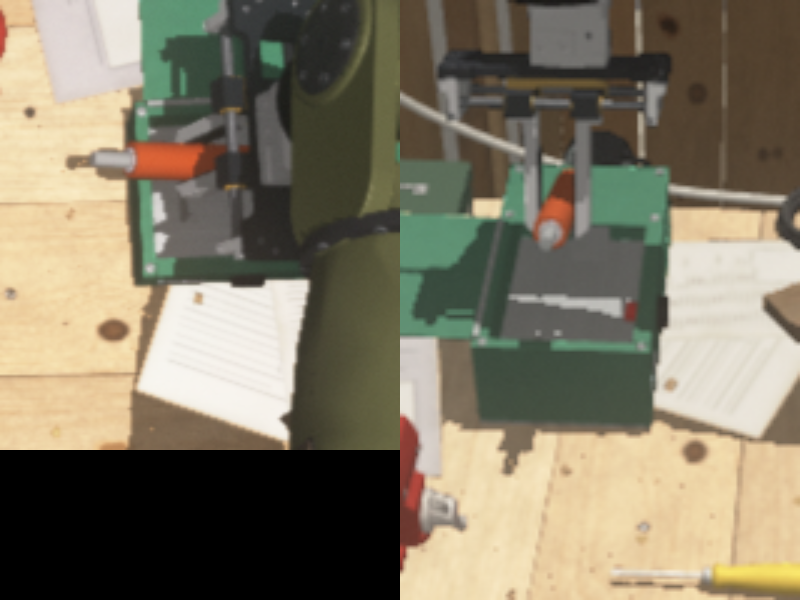

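The roller is free. In the top view its journal end is at (90,160), with the body starting at (132,160). In the side view the end is at (546,235). I'll measure the tilt before levelling.

>>> creep_tool:
  increments: [0, 0, 0, 0, -0.07, 0, 0, 0, 0, 0, -0.07, 0, 0, 0, 0, 0, -0.07, 0, 0, 0, 0, 0, -0.07, 0, 0, 0, 0, 0, -0.07, 0, 0, 0, 0, 0, 0, 0, 0, 0, 0, 0, 0, 0]

```text
time_s: 18.1
ee_pos: [0.6308, 0.0463, 0.2134]
eef_rot: [-3.14, -0.002, 1.598]
force: [-0.8, -0.6, -4.0]
grip_width: 0.0268
grip_force: 45.0
```

```bash
python3 - <<'E'
from h import *
T,S=cam("top"),cam("side")
a=np.zeros((600,800,3),np.uint8)
a[:450,:400]=cv2.resize(T["pixels"][130:310,310:470],(400,450))
a[:600,400:800]=cv2.resize(S["pixels"][90:290,240:373],(400,600))
cv2.imwrite("pics/p6.png",a)
j,e=tri([(T,(346,194)),(S,(288.5,168.3))]);print("open end before levelling",j,e)
p,R=tool(); g=p+R@[0,0,.004];print("grip",g)
for t in (-.1,0,.1,.2):
    P=[g+R@[s*np.cos(t),0,-s*np.sin(t)] for s in (.084,.054)]; print(t,proj(T,P).round(1).tolist(),proj(S,P).round(1).tolist())
E
```

```text
open end before levelling [0.62578803 0.12846593 0.24456503] 0.4052279445550653
grip [0.63095831 0.04558108 0.20964133]
-0.1 [[344.3, 196.7], [360.2, 195.7]] [[288.7, 183.6], [290.0, 174.7]]
0 [[344.3, 195.8], [360.3, 195.2]] [[288.5, 180.8], [289.9, 172.9]]
0.1 [[344.8, 194.9], [360.7, 194.6]] [[288.3, 177.8], [289.8, 171.0]]
0.2 [[345.7, 194.0], [361.4, 194.0]] [[288.1, 174.6], [289.7, 169.0]]
```

View pics/p6.png

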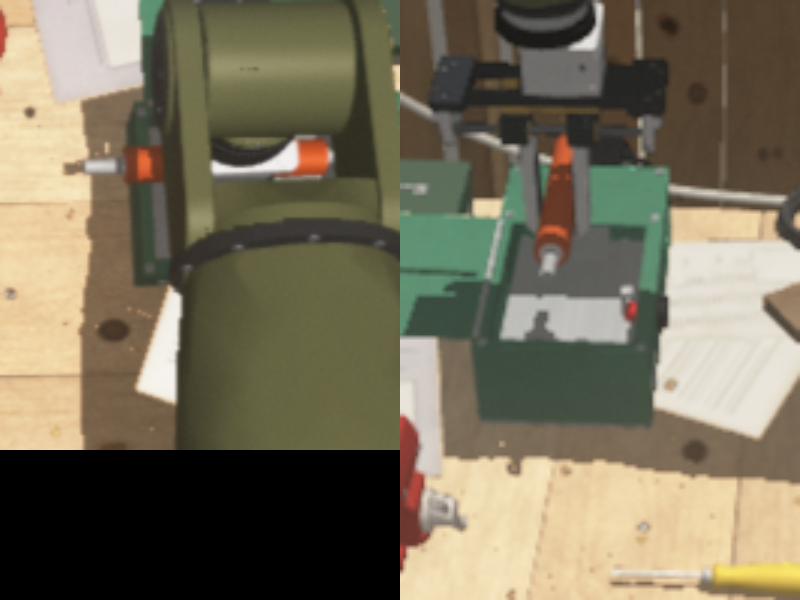

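The roller's free end is at (547,268) in the side crop, so it is within about 0.05 rad of level. It sits about 0.115 m above the deck, the hatch is open, and the driver is on the bench. Settling, then handing in.

>>> creep_tool:
  increments: [0, 0, 0, 0, 0, 0, 0, 0, 0, 0, 0, 0, 0, 0, 0, 0, 0, 0, 0, 0, 0, 0, 0, 0]

```text
time_s: 18.6
ee_pos: [0.631, 0.0458, 0.2141]
eef_rot: [-3.142, 0.0, 1.598]
force: [0.1, -0.2, -3.3]
grip_width: 0.0268
grip_force: 45.0
```

```bash
python3 -c "
from station import ctrl; print(ctrl.hand_in())"
```

```text
the job is handed in; nothing more can be done
None
```

I handed the job in at 18.6 s, and the verdict was not shown: the button was pressed with the screwdriver, the hatch flew open, the screwdriver is back on the bench, and the roller is held level about 115 mm above the housing's deck.

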